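# Line up the light shield's hinge on the microscope stage and hold it for the pin

## Robot

A 6-joint arm with a two-finger parallel gripper is mounted at the origin on the work surface. World frame = base frame: x ahead of the robot, y to its left, z up, the work surface at z = 0. Lengths are in m, angles in rad, forces in N, time in s.
With the tool pointing down it reaches from about 0.275 to 0.875 m from the base axis. Payload 12.5 kg.
Tool frame: the origin (TCP) lies midway between the tips of the shut fingers; the grasp point (between the pads) lies r.pinch_z behind it (r.pinch_z is the distance from the TCP to the grasp point, in m); z points along the fingers, y is the line along which they close (so a half turn about z gives the same grasp; the last joint's range is limited). The gripper opens to 85 mm and grips with 20 to 120 N. Pads are 22 mm wide; open, the fingers measure 114 mm over their backs; the gripper's body (76 mm by 85 mm) begins 54 mm behind the grasp point. The pads swing forward as they close: fully open they stand 13 mm farther back than shut.
Start: joints at [-1.356, 0.351, 1.652, -0, 1.139, -0.085], TCP at [0.162, -0.525, 0.231] pointing down, gripper open.
Joint ranges: [-2.75, 2.75], [-0.79, 2.1], [0.01, 2.65], [-1.57, 4.71], [0.07, 3.14], [-2.87, 2.87]. Speed limits (rad/s): [2.22, 2.22, 2.79, 3.14, 3.14, 3.14].

## Interface

Orientations are given as a rotation vector (axis times angle).
In Python, from bench import r gives the robot as it stands.
- The arm moves only by the tool jog_arm, never from a script. Its argument "series" is text: rows parted by semicolons, each of 4 numbers parted by spaces: the shift along the tool's x, y, z in mm, then the turn about the tool's z in rad. In form: tx ty tz roll; .... A call has 1 to 12 rows; each row shifts and turns the commanded pose from where the row before left it, along the tool's axes as they then stand; what a row does not reach is not made up. A row lasts 1/12 s, in which the tool goes at most 41.7 mm and 7.16 degrees, less where a joint would pass 70% of its speed; a pose out of reach is approached as far as the arm can. A call is refused whole if a number of a shift passes 41.7 or a number of a turn 0.125, either way. A call with a gripper value outside its range is refused whole. "claw" is the finger opening in mm, from 0 to 85.4, set as the call begins (left out, the last holds). The fingers move at their own pace and stop on an object; "squeeze" is the grip in N (left out, the last holds). Time passes only in rows, so rows that do not move let the fingers close. It gives the time, the measured TCP pose, the force, the opening and the grip force at its end, in the units of the state.
- r.get_obs(): the state, without advancing time (a new reading comes with each control period).
- r.capture(name): name is "scene" or "top" or "wrist"; returns a dict with "pixels" (420x560x3 uint8, blue, green, red), "z_map" (420x560 float32, m along the optical axis (not along the pixel's ray), 0 where there is no reading), "fx", "fy", "cx", "cy" (pixels), "extrinsics" (4x4, takes a point from world to camera coordinates); the wrist camera has in their place "mount" (4x4, takes a point from camera to tool coordinates, whose origin is the TCP and whose axes are the flange's). Camera axes: x right, y down, z forward; pixel columns grow to the right and rows downward; lengths in m; the calibration is good to about 2 mm. A picture is of the moment at which its call begins: read the wrist's pose just before it.
- r.finish_job(): hands the job in; it is judged then, once.
The state is a dict: "time": time; "joints": joint angles; "qd": joint speeds; "joint_efforts": joint torques, N m; "eef_pos": TCP position; "orientation": TCP orientation; "wrist_force": force on the tool from outside, world axes, zero at the start; "wrist_torque": the same for the moment, N m; "finger_gap": opening from 0.0 (shut) to 1.0 (fully open); "gripper_force": force on a finger pad.
Only numpy, scipy, OpenCV 4.12 (cv2) and the standard library are available. Lean on these libraries where they do the work, as an engineer would, in place of code of your own. Each camera call takes 0.05 s, during which the arm holds its last target. There are 200 camera calls.

## Task

Turn the stage-drive knob until its white line points at the index finger, which brings the stage's hinge in line with the waiting pin. Then take the amber light shield with the grip bar out of the rack by its bar and lower its knuckle between the two on the stage, pushing down the sprung plunger until the pane's lower edge sits on them and the holes line up. Finish while holding it there by its bar, upright and pressed down, the knob still on its index and everything else left where it stood.

Things in the scene. Friction and masses are not known exactly. Their poses are not given: they have to be found in the camera images.
- knob (a joint): stage-drive knob: angle in rad of the knob's white line from the index finger, 0 when it points straight at it; positive is anticlockwise seen from above. Starts at 0.5 to 1.35, stays where it is left (about 0.15 N m to turn). It drives the black stage with the hinge, 15 mm per rad: turning clockwise to the index moves the stage along the unit's +x.
- knob_grip (a point): grip point of the knob, on its upright axis, 75 mm above the bench. Its black bar is 46 mm long, 14 wide, 32 tall (53 to 85 mm above the bench), on a skirt of 26 mm radius; x runs along the bar towards its white line and turns with the knob. The index finger is a black bar on the rim of the round graduated housing, on the unit's +x side.
- hinge_bore (a point): centre of the hinge on the black stage: midway between its two steel knuckles, on the axis of their holes, 75 mm above the bench; moves with the stage. y runs along the holes, x level across them, z up; has the yaw of the stage unit. The knuckles are tubes, 20 mm outer diameter, 10 mm hole, each 20 mm long, spanning 13 to 33 mm either side of here (gap 26 mm).
- plunger_top (a point): centre of the flat top (12 x 16 mm) of the sprung brass plunger in the gap between the stage's knuckles, 2 mm below hinge_bore at rest. It yields straight down: 3 N at first touch, 5.4 N when 8 mm down, where the shield is home (its lower edge on the knuckles, a firm stop); let go, it lifts the shield again.
- pin_tip (a point): tip of the steel hinge pin (5 mm diameter) that waits, fixed, in the 90 mm tall aluminium jamb block of the stage unit; the pin lies level along the unit's y axis, 75 mm above the bench. At the index the stage's holes are in line with it, hinge_bore 45 mm from this tip towards -y; the knob's axis is 125 mm beyond hinge_bore.
- stage: black sliding stage, 104 x 124 mm, that carries the two fixed knuckles and the plunger; origin under its centre, 20 mm above the bench, 55 mm below hinge_bore
- shield_grip (a point): centre of the light shield's aluminium grip bar: 50 mm long (y), 12 thick (x), 30 tall. Below it is the framed amber pane, 90 mm wide, 6 thick, from 13 to 75 mm below here. x is square to the pane, y along the hinge axis, z up; either face may face either way. It starts upright in the rack, this point 105 mm above the bench, and lifts straight out of its 18 mm deep slot. 0.12 to 0.2 kg.
- shield_bore (a point): centre of the hole in the shield's own hinge knuckle: straight below shield_grip by 85 mm, 10 mm below the pane's lower edge. The knuckle is a tube of 20 mm outer diameter with a 10 mm hole, 20 mm long along y, hanging below the middle of the pane.
- shield: the light shield as a whole; origin at the underside of its knuckle, 95 mm below shield_grip, z up
- rack: grey rack, 75 x 245 mm, fixed, with two slots in a line along its y axis, centres 55 mm either side of its origin (under its centre, on the bench); slot walls are 48 mm tall
- oil: small amber bottle of immersion oil, 28 mm across and 62 mm tall; not part of the job, origin at the middle of its underside
- objective: steel objective lens standing on its mount, 32 mm across and 52 mm tall; not part of the job, origin at the middle of its underside
- dish: shallow glass dish, 90 mm across; not part of the job, origin at the middle of its underside
- driver: screwdriver lying on the bench, 170 mm long; not part of the job, origin at the middle of its underside
- slidebox: grey box of slides, 100 x 87 x 36 mm; not part of the job, origin at the middle of its underside
- beaker: glass beaker, 70 mm across and 85 mm tall; not part of the job, origin at the middle of its underside
- blank: plain amber pane in an aluminium frame, 90 mm wide, 62 mm tall, 6 mm thick, with neither grip bar nor hinge knuckle; it stands in the other slot of the rack; not part of the job, origin at the middle of its underside when upright

How it is judged:
On the way, in this order (a step that is already met when the one before it is completed fails the run):
1. the knob is turned to its index (within 0.1 rad) while the shield is still in the rack (value of joint knob between -0.1 and 0.1 rad and distance of shield from where it was at the start of the episode below 0.01 m), for 0.3 s.
2. the shield is lifted out of the rack in the fingers (height (world z) of shield_bore above 0.055 m and contact force between the fingers and shield above 1 N), for 0.2 s.
At the end, for the whole second after the job is handed in: knob within 0.1 rad of the index; shield hole within 2.5 mm of the stage hole axis in height and across, within 5 mm of mid-gap along it; shield upright and hinge axes parallel within 0.09 rad; fingers grip it (2 N or more), it presses on stage and plunger (2 N or more), and is still (value of joint knob between -0.1 and 0.1 rad and x of shield_bore in the frame of hinge_bore between -0.0025 and 0.0025 m and z of shield_bore in the frame of hinge_bore between -0.0025 and 0.0025 m and y of shield_bore in the frame of hinge_bore between -0.005 and 0.005 m and angle between the y axis of shield and the y axis of stage, either way round below 0.09 rad and angle between shield's own z axis and vertical below 0.09 rad and contact force between the fingers and shield above 2 N and contact force between shield and stage above 2 N and linear speed of shield below 0.02 m/s); the arm keeps its last pose, push and grip.
It fails at once if something else on the bench or in the rack is pushed more than 30 mm from its place (distance of any of oil, objective, dish, driver, slidebox, beaker, blank from where it was at the start of the episode above 0.03 m).
It also fails if it takes over 51 s, if anything falls off the work surface, if the arm or the gripper's body presses on something with over 40 N, if the wrist force passes 120 N, or if a joint passes its speed limit or range.

## Working session

There is one attempt and no reset: what is moved stays moved. The work goes in short steps, Python scripts to look and compute and a tool call to move; the robot and the scene stay as the last step left them, time stands still between calls to the robot, and variables do not carry over. Pictures are saved under pics/ and viewed, at most 10 in all, crops included, and the job is handed in when it is done.

Besides the shell and the picture viewer there is one more tool, called after "Call:" as name(argument=value, ...) on one line, values as JSON. jog_arm: Moves the arm, as the interface text tells. Its arguments: {"type":"object","properties":{"series":{"type":"string"},"claw":{"type":"number"},"squeeze":{"type":"number"}},"required":["series"]}

```bash
mkdir -p pics; ls; cat > h.py <<'E'
import numpy as np,cv2
from scipy.spatial.transform import Rotation as R
from bench import r
def cap(name):
    o=r.get_obs(); c=r.capture(name)
    if name=="wrist":
        T=np.eye(4);T[:3,:3]=R.from_rotvec(o["orientation"]).as_matrix();T[:3,3]=o["eef_pos"]
        c["c2w"]=T@np.array(c["mount"])
    else: c["c2w"]=np.linalg.inv(np.array(c["extrinsics"]))
    return c
def cloud(c):
    z=c["z_map"];v,u=np.indices(z.shape)
    p=np.stack([(u-c["cx"])/c["fx"]*z,(v-c["cy"])/c["fy"]*z,z],-1)
    p=p@c["c2w"][:3,:3].T+c["c2w"][:3,3]
    p[z==0]=np.nan
    return p
def ray(c,u,v,h):
    d=c["c2w"][:3,:3]@np.array([(u-c["cx"])/c["fx"],(v-c["cy"])/c["fy"],1]);o=c["c2w"][:3,3]
    return o+d*(h-o[2])/d[2]
E
python3 - <<'E'
from h import *
print(r.get_obs(),r.pinch_z)
for n in("scene","top"):
    c=cap(n);cv2.imwrite(f"pics/{n}0.png",c["pixels"]);np.savez(n+"0.npz",**c)
    print(n,c["fx"],c["c2w"].round(3).tolist())
E
```

```text
pics
{'time': 0.0, 'joints': array([-1.35559664e+00,  3.51214017e-01,  1.65244163e+00, -2.47873663e-05,
        1.13908421e+00, -8.45749635e-02]), 'qd': array([ 0.0004972 ,  0.00091891, -0.00211044, -0.00025625, -0.00189524,
        0.00035179]), 'joint_efforts': array([-9.40714417e-04, -5.06095433e+01, -2.91398710e+01, -1.20027967e-04,
        4.63428136e-03, -4.20436379e-05]), 'eef_pos': array([ 0.1623778 , -0.52513348,  0.23076392]), 'orientation': array([-3.10523593e+00, -4.68969132e-01,  1.52833810e-04]), 'wrist_force': array([-0.28038207,  0.45496605,  0.31118654]), 'wrist_torque': array([-0.00439411,  0.03382926, -0.00635538]), 'gripper_force': 0.0, 'finger_gap': 1.0001800334802045} 0.0187
scene 534.8631759741405 [[-0.649, 0.518, -0.557, 1.429], [0.76, 0.43, -0.487, 0.749], [-0.013, -0.74, -0.673, 1.134], [0.0, 0.0, 0.0, 1.0]]
top 476.99841428428675 [[-0.024, -0.998, 0.066, 0.515], [-1.0, 0.024, 0.005, 0.012], [-0.007, -0.066, -0.998, 1.425], [0.0, 0.0, 0.0, 1.0]]
```

View pics/top0.png

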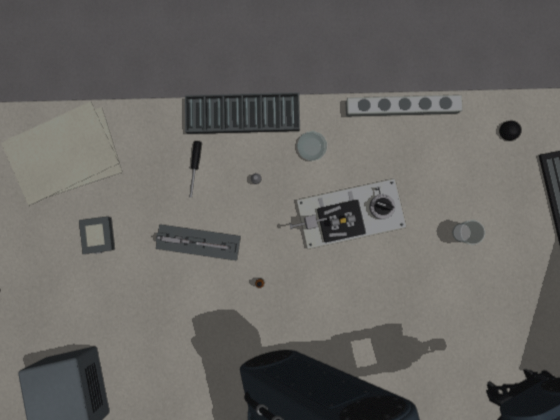

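View pics/scene0.png

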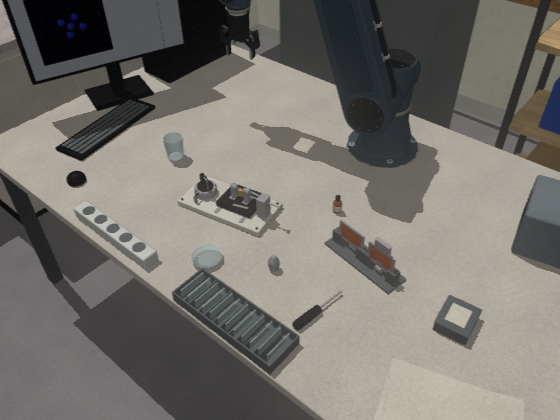

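The top view shows the stage unit around (350,213), with the knob at (383,206), its index finger at (376,190) and the jamb at (311,222). The rack is at (198,242). In the scene view the shield with the grip bar stands in the rack's right slot, around (380,250), which is the +y end.

```bash
python3 - <<'E'
from h import *
c=dict(np.load("top0.npz"));im=c["pixels"]
for n,(u,v,h) in dict(knob=(383,206,.085),index=(376,190,.05),jamb=(311,222,.09),rackL=(157,237,.048),rackR=(239,246,.048),plun=(343,221,.07)).items(): print(n,ray(c,u,v,h).round(3))
p=cloud(c)
# high points in rack
m=(p[...,2]>.09)&(p[...,2]<.14);m[:,:140]=0;m[:,255:]=0;m[:200]=0;m[270:]=0
print("bar",m.sum(),np.nanmean(p[m],0),cv2.fitLine(p[m][:,:2].astype(np.float32),2,0,.01,.01).ravel())
a=cv2.resize(im[170:260,285:415],None,fx=6,fy=6,interpolation=cv2.INTER_CUBIC)
cv2.imwrite("pics/a.png",a)
s=np.load("scene0.npz")["pixels"]
b=cv2.resize(s[160:300,170:410],None,fx=3.3,fy=3.3,interpolation=cv2.INTER_CUBIC);cv2.imwrite("pics/b.png",b)
E
```

```text
knob [ 0.596 -0.275  0.085]
index [ 0.645 -0.264  0.05 ]
jamb [ 0.556 -0.072  0.09 ]
rackL [0.525 0.371 0.048]
rackR [0.493 0.135 0.048]
plun [ 0.557 -0.164  0.07 ]
bar 173 [0.51197749 0.27715647 0.10643704] [0.16969486 0.98549664 0.5119775  0.27715647]
```

View pics/a.png

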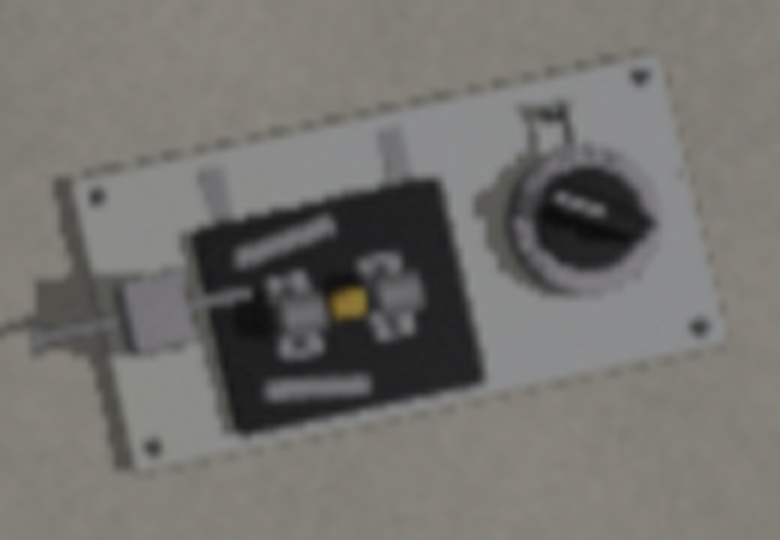

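The zoomed crop shows the knob's white line around (580,205), pointing left and slightly up, which puts it about 1.0 rad anticlockwise of the index. The unit's yaw is about 0.2. I'll approach the knob.

Call:
jog_arm(series="40 -9 0 0;40 -9 0 0;40 -9 0 0;40 -9 0 0;40 -9 0 0;40 -9 0 0;40 -9 0 0;40 -9 0 0;40 -9 0 0;40 -9 0 0;40 -9 0 0;30 -9 0 0", claw=50)

```text
time: 1.1
eef_pos: [0.5818, -0.2815, 0.2309]
orientation: [-3.106, -0.471, 0.0]
wrist_force: [-0.0, 0.1, -0.0]
finger_gap: 0.585
gripper_force: 0.0
```

Call:
jog_arm(series="0 0 0 -0.12;0 0 0 -0.12;0 0 0 -0.12;0 0 0 -0.12;0 0 0 -0.12;0 0 0 -0.12;0 0 0 -0.12;0 0 0 -0.1;0 0 0 0;0 0 0 0")

```text
time: 1.93
eef_pos: [0.5795, -0.2834, 0.231]
orientation: [-2.56, -1.821, 0.0]
wrist_force: [-0.6, -0.8, -0.2]
finger_gap: 0.583
gripper_force: 0.0
```

```bash
python3 - <<'E'
from h import *
c=cap("wrist");np.savez("w1.npz",**c);cv2.imwrite("pics/w1.png",c["pixels"])
o=r.get_obs();print(o["eef_pos"],o["orientation"],c["fx"],c["c2w"].round(3).tolist())
E
```

```text
[ 0.57950328 -0.28338481  0.23104205] [-2.55993049e+00 -1.82026534e+00  2.89095047e-04] 330.68948493289696 [[0.945, -0.316, -0.088, 0.601], [-0.328, -0.911, -0.249, -0.22], [-0.002, 0.264, -0.965, 0.373], [0.0, 0.0, 0.0, 1.0]]
```

View pics/w1.png

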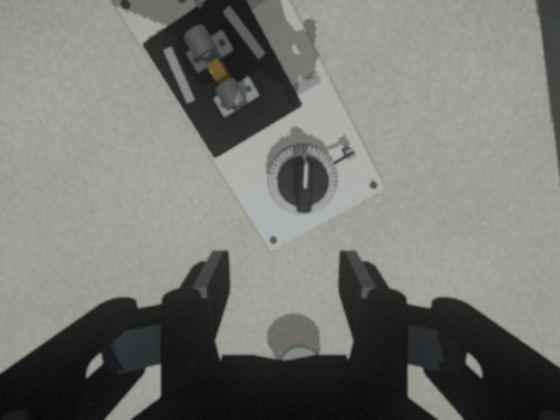

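The wrist view shows the knob at about (304,182), with its white line running (306,160)–(306,188). The index finger is at (350,152), the knuckles at (200,42) and (232,93), and the plunger at (218,70). Now I'll measure these precisely.

```bash
python3 - <<'E'
from h import *
c=dict(np.load("w1.npz"));im=c["pixels"];p=cloud(c);hsv=cv2.cvtColor(im,cv2.COLOR_BGR2HSV)
P=lambda u,v,h:ray(c,u,v,h)
# white line on knob
m=np.zeros(im.shape[:2],np.uint8);m[155:215,290:320]=1
k=(p[...,2]>.075)&(p[...,2]<.1)&(m>0)
print("knob top z",np.nanmedian(p[k][:,2]),k.sum())
ys,xs=np.nonzero(k&(hsv[...,2]>110)); w=np.array([P(u,v,.085)[:2] for u,v in zip(xs,ys)])
l=cv2.fitLine(w.astype(np.float32),2,0,.01,.01).ravel();print("line",len(w),l,np.degrees(np.arctan2(l[1],l[0])))
ys,xs=np.nonzero(k);w=np.array([P(u,v,.085)[:2] for u,v in zip(xs,ys)]).astype(np.float32);print("bar",cv2.minAreaRect(w))
# plunger
m=(hsv[...,0]>15)&(hsv[...,0]<30)&(hsv[...,1]>120)&(hsv[...,2]>60);m[120:]=0
ys,xs=np.nonzero(m);print("plung px",xs.mean(),ys.mean(),len(xs),P(xs.mean(),ys.mean(),.073))
# knuckles
m=(p[...,2]>.076)&(p[...,2]<.095);m[125:]=0;m[:,150:270]&=True;m[:,:150]=0;m[:,270:]=0
n,lab,st,ce=cv2.connectedComponentsWithStats(m.astype(np.uint8))
for i in range(1,n):
  if st[i,4]>40: print("kn",st[i],ce[i],np.nanmean(p[lab==i],0))
# plate
m=(p[...,2]>.006)&(p[...,2]<.028)&(hsv[...,2]>120)&(hsv[...,1]<60);m[250:]=0
print("plate z",np.nanmedian(p[m][:,2]))
for a,b in(((325,70),(383,185)),((218,158),(268,245))):
  d=P(*b,.015)-P(*a,.015);print("edge yaw",np.degrees(np.arctan2(d[0],-d[1])))
for n_,q in dict(k1=(200,42),k2=(232,93)).items():print(n_,P(*q,.085))
print("index",P(350,152,.05),P(304,182,.085))
E
```

```text
knob top z 0.08440134059196258 796
line 108 [ 0.4260567   0.90469646  0.60123813 -0.2740752 ] 64.782425
bar ((0.5981046557426453, -0.2815339267253876), (0.04691823571920395, 0.014067073352634907), 69.33548736572266)
plung px 217.33656957928804 70.28155339805825 309 [ 0.56030638 -0.16434559  0.073     ]
kn [184  25  32  36 660] [198.5969697   41.36363636] [ 0.55554296 -0.14124042  0.08240832]
kn [215  78  30  32 575] [229.19826087  93.29043478] [ 0.56418188 -0.18588093  0.08249431]
plate z 0.01964373827259497
edge yaw 10.75902722144195
edge yaw 8.57449986687008
k1 [ 0.55681715 -0.14269538  0.085     ]
k2 [ 0.56676441 -0.18669337  0.085     ]
index [ 0.65063315 -0.27033563  0.05      ] [ 0.59956741 -0.2768167   0.085     ]
```

Call:
jog_arm(series="4 8 5 0.026;4 9 15 0;0 0 22 0;0 0 22 0;0 0 22 0;0 0 22 0;0 0 22 0;0 0 20 0;0 0 14 0;0 0 7 0;0 0 0 0;0 0 0 0", claw=36)

```text
time: 2.98
eef_pos: [0.5986, -0.2819, 0.0609]
orientation: [2.581, 1.79, 0.0]
wrist_force: [-0.6, 0.5, 1.9]
finger_gap: 0.422
gripper_force: 0.0
```

Call:
jog_arm(series="0 0 0 0;0 0 0 0;0 0 0 0;0 0 0 0;0 0 0 0;0 0 0 0", claw=0, squeeze=60)

```text
time: 3.48
eef_pos: [0.5994, -0.2822, 0.0619]
orientation: [2.578, 1.79, 0.003]
wrist_force: [2.9, -0.7, 6.2]
finger_gap: 0.148
gripper_force: 62.3
```

Call:
jog_arm(series="0 0 0 0.08;0 0 0 0.09;0 0 0 0.09;0 0 0 0.09;0 0 0 0.09;0 0 0 0.09;0 0 0 0.09;0 0 0 0.09;0 0 0 0.09;0 0 0 0.09;0 0 0 0.09;0 0 0 0.04")

```text
time: 4.48
eef_pos: [0.6, -0.2828, 0.0619]
orientation: [3.124, 0.296, 0.007]
wrist_force: [7.0, -3.8, 3.3]
finger_gap: 0.146
gripper_force: 61.9
```

Call:
jog_arm(series="0 0 0 0;0 0 0 0;0 0 0 0;0 0 0 0;0 0 0 0")

```text
time: 4.9
eef_pos: [0.6, -0.2828, 0.0619]
orientation: [3.124, 0.303, 0.007]
wrist_force: [6.4, -3.1, 3.7]
finger_gap: 0.152
gripper_force: 61.9
```

Call:
jog_arm(series="0 0 0 0;0 0 0 0;0 0 0 0;0 0 -20 0;0 0 -30 0;0 0 -30 0;0 0 -30 0;0 0 -30 0;0 0 -25 0;0 0 0 0;0 0 0 0;0 0 0 0", claw=40)

```text
time: 5.9
eef_pos: [0.5978, -0.2814, 0.2243]
orientation: [-3.126, -0.304, 0.002]
wrist_force: [-0.2, 0.8, -0.9]
finger_gap: 0.469
gripper_force: 0.0
```

```bash
python3 - <<'E'
from h import *
c=cap("wrist");np.savez("w2.npz",**c);cv2.imwrite("pics/w2.png",c["pixels"])
c=cap("top");np.savez("top2.npz",**c)
E
```

```text
(no output)
```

View pics/w2.png

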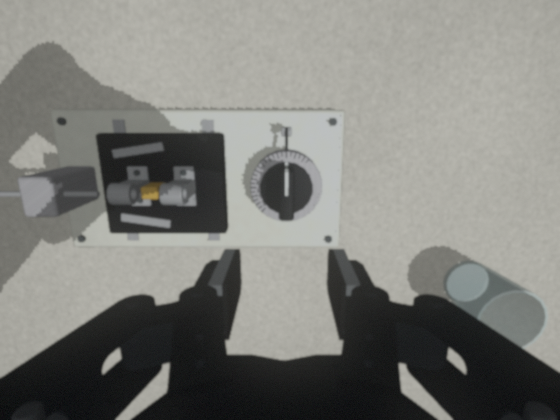

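The white line at (287,160–195) lies along the index finger at (287,130), so the knob is on its index. Next I'll measure the hinge and the shield.

```bash
python3 - <<'E'
from h import *
c=dict(np.load("w2.npz"));im=c["pixels"];p=cloud(c);hsv=cv2.cvtColor(im,cv2.COLOR_BGR2HSV);P=lambda u,v,h:ray(c,u,v,h)
D=lambda d:np.degrees(np.arctan2(d[1],d[0]))
m=np.zeros(im.shape[:2],bool);m[150:225,270:305]=1
k=m&(p[...,2]>.075)&(p[...,2]<.1);ys,xs=np.nonzero(k)
w=np.array([P(u,v,.085)[:2] for u,v in zip(xs,ys)]).astype(np.float32);print("knob",cv2.minAreaRect(w))
m=(hsv[...,0]>15)&(hsv[...,0]<30)&(hsv[...,1]>120)&(hsv[...,2]>60);m[240:]=0
ys,xs=np.nonzero(m);print("plung",xs.mean(),ys.mean(),len(xs),P(xs.mean(),ys.mean(),.073))
m=(p[...,2]>.076)&(p[...,2]<.095);m[:,:104]=0;m[:,200:]=0;m[240:]=0
n,lab,st,ce=cv2.connectedComponentsWithStats(m.astype(np.uint8))
for i in range(1,n):
  if st[i,4]>40:
    q=p[lab==i];print("kn",st[i],q.mean(0),np.nanmax(q[:,2]))
    t=q[q[:,2]>np.nanmax(q[:,2])-.0015];print("  ridge",t.mean(0))
# plate edges by high contrast: front/back edges on bright mask
m=((p[...,2]>.012)&(p[...,2]<.026)).astype(np.uint8);m[255:]=0;m[:,:50]=0;m[:,360:]=0
cs,_=cv2.findContours(m,cv2.RETR_EXTERNAL,cv2.CHAIN_APPROX_NONE);cc=max(cs,key=cv2.contourArea)[:,0]
w=np.array([P(u,v,.02)[:2] for u,v in cc]).astype(np.float32);print("plate",cv2.minAreaRect(w))
# stage rectangle dark
m=((hsv[...,2]<45)).astype(np.uint8);m[255:]=0;m[:,:90]=0;m[:,235:]=0;m[:120]=0
cs,_=cv2.findContours(m,cv2.RETR_EXTERNAL,cv2.CHAIN_APPROX_NONE);cc=max(cs,key=cv2.contourArea)[:,0]
w=np.array([P(u,v,.045)[:2] for u,v in cc]).astype(np.float32);print("stage",cv2.minAreaRect(w))
c=dict(np.load("top2.npz"));p=cloud(c)
m=(p[...,2]>.09)&(p[...,2]<.14);m[:,:140]=0;m[:,255:]=0;m[:200]=0;m[270:]=0
print("bar",m.sum(),np.nanmean(p[m],0),cv2.minAreaRect(p[m][:,:2].astype(np.float32)))
m=(p[...,2]>.04)&(p[...,2]<.06);m[:,:140]=0;m[:,255:]=0;m[:200]=0;m[270:]=0
print("rack",m.sum(),np.nanmean(p[m],0),cv2.minAreaRect(p[m][:,:2].astype(np.float32)))
E
```

```text
knob ((0.5994939804077148, -0.2823375463485718), (0.04563974589109421, 0.013755528256297112), 10.838435173034668)
plung 150.42857142857142 191.03463203463204 231 [ 0.57678058 -0.16167533  0.073     ]
kn [106 183  28  22 511] [ 0.57143386 -0.13842567  0.08233535] 0.08596110276434948
  ridge [ 0.57003721 -0.13770591  0.08499198]
kn [159 184  26  21 485] [ 0.58013123 -0.18317524  0.0824784 ] 0.08585041364470952
  ridge [ 0.57928119 -0.18318711  0.0848001 ]
plate ((0.5814241170883179, -0.19495005905628204), (0.14822131395339966, 0.29706257581710815), 10.9428129196167)
stage ((0.5953819751739502, -0.1579323709011078), (0.12046098709106445, 0.06817780435085297), 89.24227905273438)
bar 166 [0.51234854 0.27861805 0.10698009] ((0.508994996547699, 0.25937598943710327), (0.19739244878292084, 0.012101827189326286), 80.4461669921875)
rack 249 [0.50840274 0.25393614 0.04783466] ((0.5091749429702759, 0.2605729103088379), (0.2297738939523697, 0.02595285139977932), 80.41925811767578)
```

Call:
jog_arm(series="2 -30 0 0;2 -40 0 0;2 -40 0 0;2 -40 0 0;2 -40 0 0;2 -40 0 0;2 -40 0 0;2 -40 0 0;2 -40 0 0;2 -40 0 0;2 -40 0 0;2 -40 0 0", claw=60)

```text
time: 7.0
eef_pos: [0.5303, 0.1859, 0.2244]
orientation: [3.127, 0.304, -0.003]
wrist_force: [0.7, -1.4, 0.5]
finger_gap: 0.702
gripper_force: 0.0
```

Call:
jog_arm(series="2 -40 0 0;2 -40 0 0;0 -20 0 0;0 0 0 -0.12;0 0 0 -0.12;0 0 0 -0.12;0 0 0 -0.12;0 0 0 -0.12;0 0 0 -0.12;0 0 0 -0.12;0 0 0 -0.12;0 0 0 -0.12")

```text
time: 8.0
eef_pos: [0.5156, 0.2828, 0.2241]
orientation: [-2.52, -1.876, 0.003]
wrist_force: [0.6, -0.1, 0.0]
finger_gap: 0.7
gripper_force: 0.0
```

Call:
jog_arm(series="0 0 0 -0.12;0 0 0 0;0 0 0 0;0 0 0 0")

```text
time: 8.33
eef_pos: [0.5158, 0.283, 0.2248]
orientation: [-2.413, -2.011, 0.001]
wrist_force: [0.2, -0.7, -0.4]
finger_gap: 0.701
gripper_force: 0.0
```

```bash
python3 - <<'E'
from h import *
c=cap("wrist");np.savez("w3.npz",**c);cv2.imwrite("pics/w3.png",c["pixels"])
o=r.get_obs();print(o["eef_pos"],o["joints"].round(2))
T=R.from_rotvec(o["orientation"]).as_matrix();print("yaw",np.degrees(np.arctan2(T[1,0],T[0,0])))
p=cloud(c);m=(p[...,2]>.112)&(p[...,2]<.13);m[260:]=0
n,lab,st,ce=cv2.connectedComponentsWithStats(m.astype(np.uint8))
for i in range(1,n):
  if st[i,4]>40:
    ys,xs=np.nonzero(lab==i);w=np.array([ray(c,u,v,.12)[:2] for u,v in zip(xs,ys)]).astype(np.float32)
    q=p[lab==i];print(st[i],np.median(q,0),cv2.minAreaRect(w))
E
```

```text
[0.51586696 0.28298317 0.22489615] [0.42 0.43 1.56 0.   1.16 0.6 ]
yaw 79.67020119066635
[ 269  133   17   67 1041] [0.51621959 0.31660192 0.11957084] ((0.5157787799835205, 0.31557467579841614), (0.04942744970321655, 0.011698003858327866), 79.68769836425781)
```

View pics/w3.png

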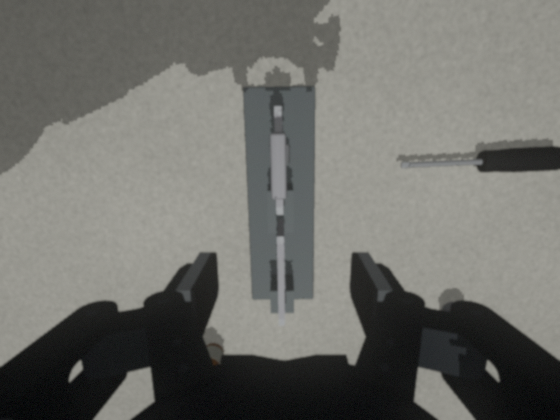

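The grip bar is at (277,165) and lines up with the tool. The blank stands behind it at (282,270).

Call:
jog_arm(series="16 -3 5 0;16 -3 10 0;0 0 20 0;0 0 22 0;0 0 22 0;0 0 22 0;0 0 18 0;0 0 12 0;0 0 6 0;0 0 0 0;0 0 0 0;0 0 0 0")

```text
time: 9.38
eef_pos: [0.5163, 0.316, 0.0893]
orientation: [2.409, 2.016, 0.003]
wrist_force: [-0.2, 0.1, -0.6]
finger_gap: 0.702
gripper_force: 0.0
```

Call:
jog_arm(series="0 0 0 0;0 0 0 0;0 0 0 0;0 0 0 0;0 0 0 0;0 0 0 0;0 0 0 0;0 0 0 0", claw=0, squeeze=80)

```text
time: 10.05
eef_pos: [0.5161, 0.3157, 0.0888]
orientation: [2.409, 2.016, 0.002]
wrist_force: [1.1, -0.9, 5.0]
finger_gap: 0.128
gripper_force: 78.5
```

Call:
jog_arm(series="0 0 -8 0;0 0 -14 0;0 0 -20 0;0 0 -24 0;0 0 -24 0;0 0 -20 0;0 0 -10 0;0 0 0 0;0 0 0 0;-10 3 0 0;-20 6 0 0;-30 9 0 0")

```text
time: 11.05
eef_pos: [0.522, 0.2532, 0.2065]
orientation: [-2.406, -2.018, 0.004]
wrist_force: [0.8, 0.5, -1.8]
finger_gap: 0.124
gripper_force: 78.7
```

Call:
jog_arm(series="-30 9 0 0;-30 10 0 0;-30 10 0 0;-30 10 0 0;-30 10 0 0;-30 10 0 0;-30 10 0 0;-30 10 0 0;-30 9 0 0;-30 9 0 0;-30 9 0 0;-30 9 0 0")

```text
time: 12.05
eef_pos: [0.5716, -0.1233, 0.2067]
orientation: [-2.408, -2.015, 0.002]
wrist_force: [-0.6, -0.3, -1.4]
finger_gap: 0.126
gripper_force: 78.7
```

Call:
jog_arm(series="-20 6 0 0;-10 3 0 0;-8 2 0 0;0 0 0 -0.06;0 0 0 -0.08;0 0 0 -0.08;0 0 0 -0.08;0 0 0 -0.07;0 0 0 0;0 0 0 0;0 0 0 0")

```text
time: 12.97
eef_pos: [0.5767, -0.1601, 0.208]
orientation: [-1.999, -2.423, 0.0]
wrist_force: [0.1, -1.0, -2.1]
finger_gap: 0.127
gripper_force: 78.6
```

```bash
python3 - <<'E'
from h import *
c=cap("wrist");np.savez("w4.npz",**c);cv2.imwrite("pics/w4.png",c["pixels"])
c=cap("scene");np.savez("s4.npz",**c);cv2.imwrite("pics/s4.png",cv2.resize(c["pixels"][120:270,150:350],None,fx=4,fy=4,interpolation=cv2.INTER_CUBIC))
o=r.get_obs();print(o["eef_pos"],o["joints"].round(2),o["gripper_force"])
T=R.from_rotvec(o["orientation"]).as_matrix();print("yaw",np.degrees(np.arctan2(T[1,0],T[0,0])),T[:,2])
E
```

```text
[ 0.57675212 -0.16035609  0.2081544 ] [-0.35  0.46  1.54  0.    1.13 -0.54] 78.61374735832214
yaw 100.98764261140907 [-2.43911158e-04  1.27582569e-04 -9.99999962e-01]
```

View pics/w4.png

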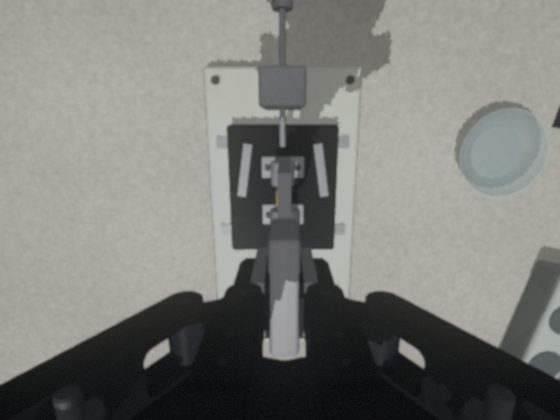

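View pics/s4.png

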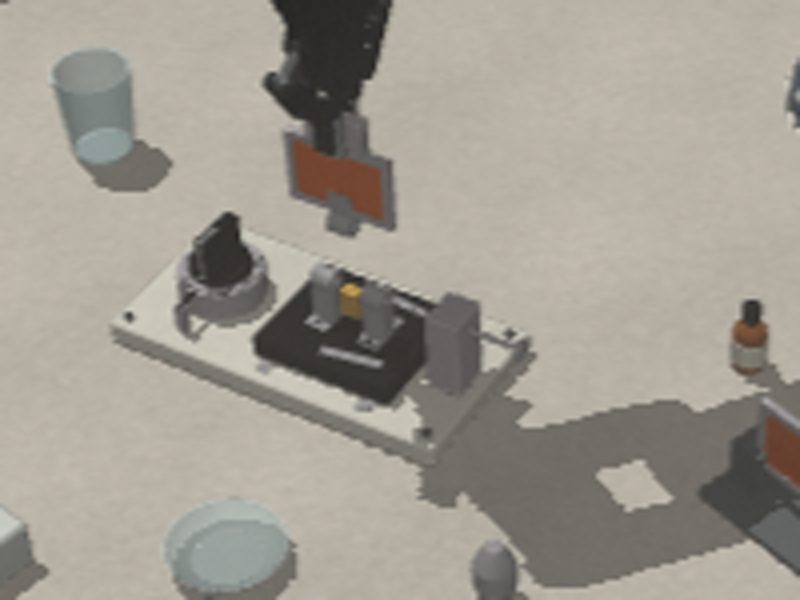

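The shield hangs upright, in line with the hinge. The pin is at (282,130) and the pane's top edge at about (285,190). A numeric check across the hinge comes before lowering.

```bash
python3 - <<'E'
from h import *
c=dict(np.load("w4.npz"));p=cloud(c);im=c["pixels"];hsv=cv2.cvtColor(im,cv2.COLOR_BGR2HSV)
a=np.radians(10.9);ex=np.array([np.cos(a),np.sin(a)]);ey=np.array([-np.sin(a),np.cos(a)])
U=lambda q:(np.round([q[0]*ex[0]+q[1]*ex[1],q[0]*ey[0]+q[1]*ey[1],q[2]],4))
print("tcp",U([.57675,-.16036,.208]))
def edges(v,lo,hi,u0,u1,h):
    s=[u for u in range(u0,u1) if lo<p[v,u,2]<hi]
    if len(s)>1: print(v,s[0],s[-1],(U(ray(c,s[0]-.5,v,h))+U(ray(c,s[-1]+.5,v,h)))/2)
print("pin");[edges(v,.065,.085,255,310,.075+.0) for v in(30,45,55,116,125,135,142)]
print("jamb");[edges(v,.085,.097,240,320,.09) for v in(75,85,95)]
print("knuckles");[edges(v,.072,.09,255,310,.08) for v in(165,170,176,182)]
print("prof",[(u,round(float(p[200,u,2]),3)) for u in range(268,304,2)])
print("frame top");[edges(v,.2,.23,255,315,.211) for v in(180,190,200)]
print("bar");[edges(v,.225,.26,255,315,.239) for v in(230,250,280,310)]
E
```

```text
tcp [ 0.536  -0.2665  0.208 ]
pin
30 279 284 [ 0.5333 -0.1347  0.075 ]
45 279 284 [ 0.5333 -0.145   0.075 ]
55 279 284 [ 0.5333 -0.152   0.075 ]
116 279 284 [ 0.53325 -0.19695  0.075  ]
125 279 284 [ 0.53325 -0.2039   0.075  ]
135 279 284 [ 0.53325 -0.2118   0.075  ]
142 279 284 [ 0.53325 -0.2174   0.075  ]
jamb
75 258 305 [ 0.5334 -0.1681  0.09  ]
85 258 305 [ 0.5334 -0.175   0.09  ]
95 258 305 [ 0.5334 -0.182   0.09  ]
knuckles
165 270 293 [ 0.5333  -0.23555  0.08   ]
170 270 293 [ 0.53325 -0.23965  0.08   ]
176 271 293 [ 0.53365 -0.2446   0.08   ]
182 271 293 [ 0.53365 -0.2496   0.08   ]
prof [(268, 0.037), (270, 0.038), (272, 0.038), (274, 0.038), (276, 0.071), (278, 0.211), (280, 0.211), (282, 0.211), (284, 0.211), (286, 0.212), (288, 0.212), (290, 0.21), (292, 0.039), (294, 0.039), (296, 0.037), (298, 0.037), (300, 0.037), (302, 0.038)]
frame top
180 277 290 [ 0.53525 -0.2243   0.211  ]
190 277 290 [ 0.53525 -0.2287   0.211  ]
200 277 290 [ 0.53525 -0.2331   0.211  ]
bar
230 270 297 [ 0.53535 -0.23725  0.239  ]
250 268 299 [ 0.53535 -0.2449   0.239  ]
280 255 314 [ 0.5357 -0.2568  0.239 ]
310 260 307 [ 0.53535 -0.26935  0.239  ]
```

Call:
jog_arm(series="0 -1 8 0;0 0 12 0;0 0 10 0;0 0 5 0;0 0 0 0;0 0 0 0;0 0 0 0")

```text
time: 13.65
eef_pos: [0.5761, -0.1609, 0.1736]
orientation: [1.997, 2.425, 0.0]
wrist_force: [-0.3, 0.2, -1.3]
finger_gap: 0.125
gripper_force: 78.7
```

```bash
python3 - <<'E'
from h import *
c=cap("wrist");np.savez("w5.npz",**c);cv2.imwrite("pics/w5.png",cv2.resize(c["pixels"][60:330,180:390],None,fx=2.2,fy=2.2));p=cloud(c)
a=np.radians(10.9);ex=np.array([np.cos(a),np.sin(a)]);ey=np.array([-np.sin(a),np.cos(a)])
U=lambda q:(np.round([q[0]*ex[0]+q[1]*ex[1],q[0]*ey[0]+q[1]*ey[1],q[2]],4))
print("tcp",U(r.get_obs()["eef_pos"]))
def edges(v,lo,hi,u0,u1,h):
    s=[u for u in range(u0,u1) if lo<p[v,u,2]<hi]
    if len(s)>1: print(v,s[0],s[-1],(U(ray(c,s[0]-.5,v,h))+U(ray(c,s[-1]+.5,v,h)))/2)
print("pin/kn")
for v in range(80,190,4): edges(v,.065,.083,255,315,.075)
print("jamb");[edges(v,.085,.097,240,325,.09) for v in(40,50,60,70)]
print("frame");[edges(v,.165,.195,255,315,.176) for v in(180,190,200)]
E
```

```text
tcp [ 0.5353 -0.2669  0.1737]
pin/kn
108 280 286 [ 0.5338  -0.19255  0.075  ]
112 280 286 [ 0.53385 -0.1952   0.075  ]
116 280 286 [ 0.53385 -0.1979   0.075  ]
120 280 286 [ 0.53385 -0.2006   0.075  ]
124 280 286 [ 0.53385 -0.2033   0.075  ]
128 280 286 [ 0.53385 -0.2061   0.075  ]
132 280 286 [ 0.53385 -0.2088   0.075  ]
136 280 286 [ 0.53385 -0.2116   0.075  ]
140 280 286 [ 0.53385 -0.2144   0.075  ]
144 280 286 [ 0.53385 -0.2172   0.075  ]
148 280 286 [ 0.53385 -0.22     0.075  ]
168 270 296 [ 0.53385 -0.23445  0.075  ]
172 269 296 [ 0.53355 -0.23735  0.075  ]
176 270 296 [ 0.5339  -0.24035  0.075  ]
180 270 296 [ 0.53395 -0.2433   0.075  ]
184 270 296 [ 0.5339 -0.2463  0.075 ]
188 270 296 [ 0.5339 -0.2493  0.075 ]
jamb
60 255 310 [ 0.53345 -0.16405  0.09   ]
70 255 310 [ 0.5335  -0.16995  0.09   ]
frame
180 277 290 [ 0.5344  -0.22505  0.176  ]
190 277 290 [ 0.53445 -0.2294   0.176  ]
200 277 290 [ 0.53445 -0.23385  0.176  ]
```

View pics/w5.png

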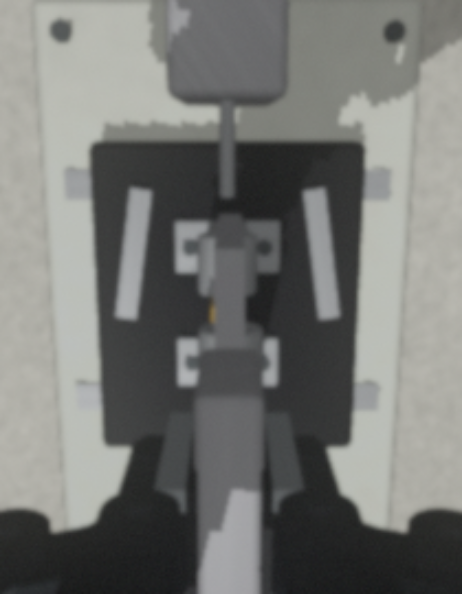

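Call:
jog_arm(series="1 0 5 0;0 0 5 0;0 0 4 0;0 0 3 0;0 0 3 0;0 0 3 0;0 0 2 0;0 0 2 0;0 0 1 0;0 0 0 0;0 0 0 0;0 0 0 0")

```text
time: 14.7
eef_pos: [0.5757, -0.1598, 0.1455]
orientation: [1.997, 2.425, 0.0]
wrist_force: [-1.4, 0.7, 3.1]
finger_gap: 0.125
gripper_force: 79.4
```

Call:
jog_arm(series="0 0 1 0;0 0 0.5 0;0 0 0 0;0 0 0 0")

```text
time: 15.03
eef_pos: [0.5757, -0.1598, 0.1439]
orientation: [1.997, 2.425, 0.0]
wrist_force: [-0.5, 0.6, 3.0]
finger_gap: 0.126
gripper_force: 79.5
```

Call:
jog_arm(series="0 0 0.7 0;0 0 0 0;0 0 0 0")

```text
time: 15.28
eef_pos: [0.5759, -0.1599, 0.1437]
orientation: [1.997, 2.425, 0.0]
wrist_force: [-2.1, 0.8, 9.4]
finger_gap: 0.127
gripper_force: 80.3
```

Call:
jog_arm(series="0 0 0.7 0;0 0 0 0;0 0 0 0")

```text
time: 15.53
eef_pos: [0.576, -0.1599, 0.1437]
orientation: [1.996, 2.424, 0.001]
wrist_force: [-3.8, 1.6, 13.6]
finger_gap: 0.13
gripper_force: 81.2
```

```bash
python3 - <<'E'
from h import *
c=cap("wrist");p=cloud(c)
a=np.radians(10.9);ex=np.array([np.cos(a),np.sin(a)]);ey=np.array([-np.sin(a),np.cos(a)])
U=lambda q:(np.round([q[0]*ex[0]+q[1]*ex[1],q[0]*ey[0]+q[1]*ey[1],q[2]],4))
print("tcp",U(r.get_obs()["eef_pos"]),r.get_obs()["wrist_force"])
def edges(v,lo,hi,u0,u1,h):
    s=[u for u in range(u0,u1) if lo<p[v,u,2]<hi]
    if len(s)>1: print(v,s[0],s[-1],(U(ray(c,s[0]-.5,v,h))+U(ray(c,s[-1]+.5,v,h)))/2)
print("pin/kn");[edges(v,.065,.083,245,325,.075) for v in range(90,190,6)]
print("frame");[edges(v,.135,.165,255,315,.147) for v in(180,190,200)]
s=cap("scene")["pixels"];cv2.imwrite("pics/s5.png",cv2.resize(s[120:260,170:310],None,fx=4.2,fy=4.2,interpolation=cv2.INTER_CUBIC))
E
```

```text
tcp [ 0.5354 -0.2659  0.1437] [-4.43295268  1.21301501 14.96960525]
pin/kn
108 279 286 [ 0.53375 -0.1925   0.075  ]
114 279 286 [ 0.53375 -0.196    0.075  ]
120 279 286 [ 0.53375 -0.1995   0.075  ]
126 279 286 [ 0.53375 -0.2031   0.075  ]
132 279 286 [ 0.5338 -0.2067  0.075 ]
138 279 286 [ 0.5338 -0.2104  0.075 ]
144 279 286 [ 0.5338  -0.21405  0.075  ]
150 279 286 [ 0.5338 -0.2178  0.075 ]
174 269 296 [ 0.5338 -0.233   0.075 ]
180 267 297 [ 0.5335 -0.2369  0.075 ]
186 267 297 [ 0.53355 -0.24085  0.075  ]
frame
180 277 290 [ 0.53455 -0.2239   0.147  ]
190 277 290 [ 0.53455 -0.2282   0.147  ]
200 277 290 [ 0.53455 -0.2326   0.147  ]
```

View pics/s5.png

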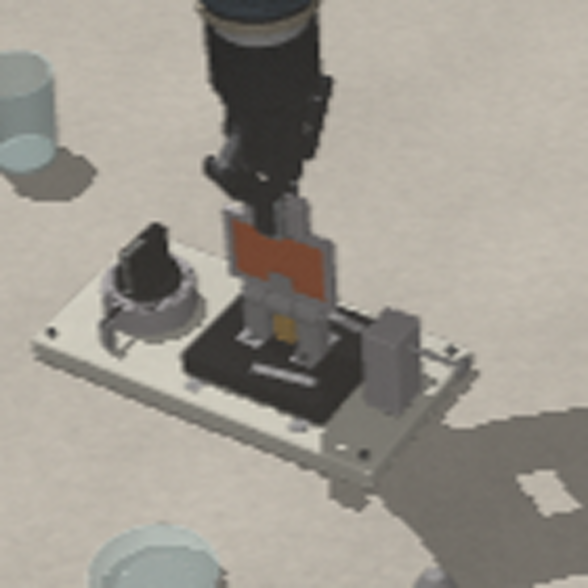

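The knuckle sits between the two on the stage and the pane rests on them. I'll shift 0.5 mm across to ease the small side load, then hand in.

Call:
jog_arm(series="0 -0.5 0 0;0 0 0 0;0 0 0 0;0 0 0 0")

```text
time: 15.97
eef_pos: [0.5758, -0.1599, 0.1437]
orientation: [1.996, 2.424, 0.001]
wrist_force: [-2.3, 1.4, 14.0]
finger_gap: 0.126
gripper_force: 80.9
```

```bash
python3 - <<'E'
from h import *
print(r.get_obs()["eef_pos"],r.get_obs()["wrist_force"]);print(r.finish_job())
E
```

```text
[ 0.57576819 -0.15991332  0.14367103] [-2.29785217  1.44754165 13.96720266]
the job is handed in; nothing more can be done
None
```

I turned the knob to its index, seated the shield on the stage hinge and handed the job in at about 16 s, still gripping it and pressing down with about 14 N; the hand-in returned no verdict.

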